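# Toast the pale slice again and hold the lever down

## Task

One of the two slices in the toast rack came out too pale: slide that pale slice up out of the rack by its top edge, stand it upright in either slot of the toaster while the lever is still up, and let go of it. Then press the toaster's lever down, without ramming it, past its first two click stops to the third stop at the very bottom, so that the slice sinks in; the catch no longer keeps it down, so finish with the fingers still pressing the lever fully down - the job ends while you are holding it. Leave the rack where it stands with the brown slice in it, and do not knock the striped mug about.

Things in the scene. Friction and masses are not known exactly. Their poses are not given: they have to be found in the camera images.
- slice_pale: the pale, straw-coloured slice of crisp bread, standing upright in one end bay of the toast rack: 15 mm thick (along its x axis), 100 mm wide (y), 100 mm tall (z), 40 g, rigid. Origin: middle of its lower edge; z up while it stands.
- slice_brown: the dark brown, finished slice, same size and axes, in the bay at the rack's other end, 78 mm from the pale one. It stays in the rack. Origin: middle of its lower edge.
- rack: loose bright wire toast rack, 0.6 kg, 150 mm long (x), 96 mm wide (y). Five wire hoops across it, 75 mm high, 26 mm apart along x, make four bays; the slices stand in the two end bays (x = -39 and +39 mm) on wires 14.5 mm above the worktop, so their top edges are at 114.5 mm, 40 mm above the hoops. Origin: centre of the underside, on the worktop.
- toaster: two-slot toaster, steel flanks, black top and ends, fixed to the worktop: 250 mm long (x), 176 mm wide (y), top at 165 mm. The slots run along its x axis, centred at y = +25 and -25 mm. The lever is on its -x end, whose face is at x = -125 mm. Origin: centre of the underside; x points from the lever end to the far end, z up.
- slot_a (a point): centre of the mouth of the slot at toaster y = +25 mm, at the toaster's top (z 165 mm). Mouth 30 mm wide, 124 mm long; guide wires inside narrow it to 22 mm from 25 mm below the top. With the lever up a slice stands in it on the carriage at z = 108 mm, so 43 mm of it stand out; with the lever at the bottom it has sunk by 45 mm.
- slot_b (a point): the same for the equal slot at toaster y = -25 mm
- lever_top (a point): middle of the upper face of the grey lever paddle (40 mm long, 50 mm across, 11 mm thick), 24 mm out from the toaster's end face; 155 mm above the worktop with the lever up, 110 mm fully down. Press it straight down here.
- toaster_lever (a joint): travel of the lever downward in m: 0 up, 0.045 fully down. A spring pushes it up with 4.6 N at the top, 8 N at the bottom. Click stops at about 0.014 and 0.029 keep it if eased onto them; each takes about 4 N more to get over (12 N at most). The third stop is the bottom, past a click at 0.038: there it meets a rubber buffer (5 N per mm, solid at 0.049); let go, it springs back up.
- odd_mug: striped cream mug, 84 mm across, 95 mm tall, empty, a bystander behind the rack. Origin: centre of its underside.
Mind the look-alikes: they are no part of the job. There is more than one size of the slice_brown; the job needs the larger.

How it is judged:
By the outcome, as a careful person would: the job done as asked, in the order asked, and still so for the second after the job is handed in, while the arm keeps its last pose, push and grip.
It also fails if it takes over 61 s, if anything falls off the work surface, if the arm or the gripper's body presses on something with over 40 N, if the wrist force passes 120 N, or if a joint passes its speed limit or range.

## Robot

A 7-joint arm with a two-finger parallel gripper is mounted at the origin on a cart in front of the work surface, level with it; the furniture and walls round the work are solid. World frame = base frame: x ahead of the robot, y to its left, z up, the work surface at z = 0. Lengths are in m, angles in rad, forces in N, time in s.
With the tool pointing down it reaches from about 0.35 to 0.9 m from the base axis. Payload 19.9 kg.
Tool frame: the origin (TCP) lies between the finger pads; the fingertips stand 25 mm ahead of it and the grasp point (between the pads) lies 6 mm ahead of it; z points along the fingers, y is the line along which they close (so a half turn about z gives the same grasp; the last joint's range is limited). The gripper opens to 85 mm and grips with 20 to 120 N. Pads are 22 mm wide; open, the fingers measure 114 mm over their backs; the gripper's body (76 mm by 85 mm) begins 54 mm behind the grasp point. The pads swing forward as they close: fully open they stand 13 mm farther back than shut.
Start: joints at [-1.357, 0.417, -0.01, 1.614, 0.005, 1.111, -0.053], TCP at [0.158, 0.605, 0.256] pointing down, gripper open.
Joint ranges: [-2.81, 2.81], [-0.39, 2.02], [-1.27, 1.25], [0.06, 2.57], [-1.19, 4.33], [0.19, 2], [-2.82, 2.82]. Speed limits (rad/s): [1.89, 1.89, 2.39, 2.39, 3.01, 3.01, 3.01].

## Interface

Orientations are given as [roll, pitch, yaw] about the fixed x, y, z axes, in that order (R = Rz(yaw) Ry(pitch) Rx(roll)).
In Python, from workcell import r gives the robot as it stands.
- The arm moves only by the tool step_arm, never from a script. Its argument "deltas" is one flat list of numbers, 5 for each row, row after row: the gripper's target within -1 to 1 (fully open at 1, half-way at 0, shut at -1), then the shift along the tool's x, y, z each as a share of 80 mm, from -1 to 1, then the turn about the tool's z as a share of pi rad, from -1 to 1. A call has 1 to 5 rows; each row is the pose to reach, as a shift and turn from the pose commanded when the call began, along the tool's axes at that moment, turning the shorter way round; what a row does not reach only later rows make up. A row lasts 1/12 s, in which the tool goes at most 41.7 mm and 7.16 degrees, less where a joint would pass 70% of its speed; a pose out of reach is approached as far as the arm can. A call with a number of a shift or a turn outside -1 to 1 is refused whole. A call with a gripper value outside its range is refused whole. The fingers move at their own pace and stop on an object; "grip_force" is the grip in N (left out, the last holds). Time passes only in rows, so rows that repeat a pose let the fingers close. It gives the time, the measured TCP pose, the force, the opening and the grip force at its end, in the units of the state.
- r.get_state(): the state, without advancing time (a new reading comes with each control period).
- r.read_camera(name): name is "side" or "top"; returns a dict with "img" (400x640x3 uint8, red, green, blue), "fx", "fy", "cx", "cy" (pixels), "origin" and "orientation" of the camera in the world. Camera axes: x right, y down, z forward; pixel columns grow to the right and rows downward; lengths in m; the calibration is good to about 2 mm. A picture is of the moment at which its call begins. There is no depth.
- r.close_job(): hands the job in; it is judged then, once.
The state is a dict: "t": time; "q": joint angles; "joint_vel": joint speeds; "tau": joint torques, N m; "tcp_pos": TCP position; "eef_rot": TCP orientation; "contact_force": force on the tool from outside, world axes, zero at the start; "ft_torque": the same for the moment, N m; "gripper_width": opening from 0.0 (shut) to 1.0 (fully open); "finger_force": force on a finger pad.
Only numpy, scipy, OpenCV 4.12 (cv2) and the standard library are available. Lean on these libraries where they do the work, as an engineer would, in place of code of your own. Each camera call takes 0.05 s, during which the arm holds its last target. There are 200 camera calls.

## Working session

There is one attempt and no reset: what is moved stays moved. The work goes in short steps, Python scripts to look and compute and a tool call to move; the robot and the scene stay as the last step left them, time stands still between calls to the robot, and variables do not carry over. Pictures are saved under pics/ and viewed, at most 11 in all, crops included, and the job is handed in when it is done.

Besides the shell and the picture viewer there is one more tool, called after ">>>" by a JSON object that holds its "api" and its "payload", one argument or row to a line. step_arm: Moves the arm, as the interface text tells. Shift numbers are shares of 80 mm and turn numbers shares of pi rad, none past 1 either way. Its arguments: {"type":"object","properties":{"deltas":{"type":"array","items":{"type":"number","minimum":-1,"maximum":1}},"grip_force":{"type":"number"}},"required":["deltas"]}

```bash
ls; mkdir -p pics; python3 - <<'E'
from workcell import r
import cv2
print(r.get_state())
for n in("side","top"):
    c=r.read_camera(n); cv2.imwrite(f"pics/{n}0.png",c["img"][:,:,::-1]); print({k:v for k,v in c.items() if k!="img"})
E
```

```text
pics
{'t': 0.0, 'q': array([-1.35651466,  0.41797904, -0.01030946,  1.61418068,  0.00469251,
        1.11068677, -0.05300855]), 'joint_vel': array([-1.02521757e-03,  1.77367609e-03,  1.78716623e-04, -9.75161081e-05,
        1.77971297e-04, -1.40852571e-03,  2.23592594e-04]), 'tau': array([-1.40802811e-03, -8.64440131e+01,  6.77927770e-01, -4.34916472e+01,
        1.90049160e-02,  7.35235139e-03,  6.71425795e-06]), 'tcp_pos': array([0.15804833, 0.60435797, 0.25565432]), 'eef_rot': array([-3.14036552e+00,  8.23795258e-05,  2.88581333e+00]), 'contact_force': array([-0.00917312, -0.51597092, -0.23652899]), 'ft_torque': array([-0.0057728 , -0.00190099,  0.01595083]), 'finger_force': 0.0, 'gripper_width': 1.0015522048658096}
{'fx': 514.26211163482, 'fy': 514.26211163482, 'cx': 313.6489341767176, 'cy': 198.17781230097484, 'origin': array([ 0.47463085, -0.48553487,  0.881711  ]), 'orientation': array([-2.37129147, -0.01620962, -0.15347471])}
{'fx': 502.55585394625575, 'fy': 502.55585394625575, 'cx': 326.1815015711717, 'cy': 194.08882930361398, 'origin': array([0.3979703 , 0.21977637, 1.17290116]), 'orientation': array([-2.96541466e+00,  1.90533900e-03, -1.58496894e+00])}
```

View pics/side0.png

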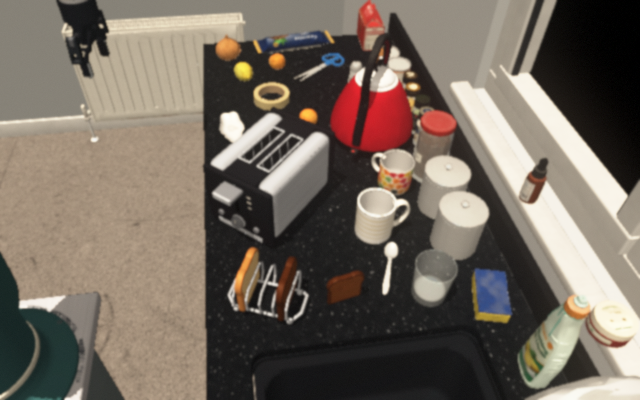

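View pics/top0.png

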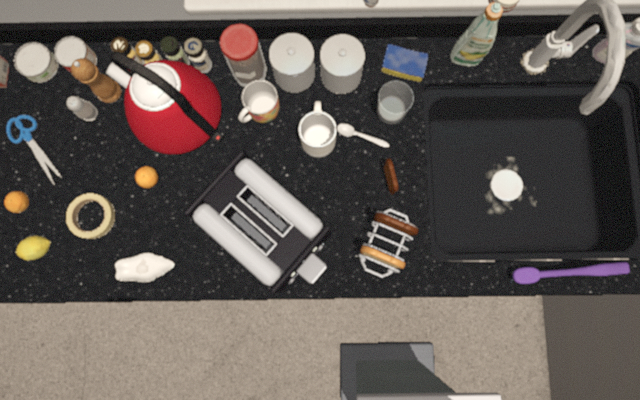

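The top view shows the rack with the pale slice at about (382,260) and the larger brown slice at (396,223). The small brown look-alike lies outside the rack at (391,175). The toaster slots are at about (262,208) and (248,227), and the lever is at (312,268). I'll confirm in one enlarged crop with the colour masks.

```bash
cat > h.py <<'E'
import numpy as np, cv2
from scipy.spatial.transform import Rotation as R
from workcell import r
def ray(c,u,v,z):
    d=R.from_euler('xyz',c["orientation"]).as_matrix()@np.array([(u-c["cx"])/c["fx"],(v-c["cy"])/c["fy"],1])
    o=np.array(c["origin"]); return o+d*(z-o[2])/d[2]
def pix(c,p):
    q=R.from_euler('xyz',c["orientation"]).as_matrix().T@(np.array(p)-c["origin"])
    return np.array([c["cx"]+c["fx"]*q[0]/q[2],c["cy"]+c["fy"]*q[1]/q[2]])
E
python3 - <<'E'
from h import *
c=r.read_camera("top"); im=np.ascontiguousarray(c["img"][:,:,::-1]); 
x0,y0=180,140
cv2.imwrite("pics/crop.png",cv2.resize(im[y0:y0+150,x0:x0+250],None,fx=3.2,fy=3.2,interpolation=cv2.INTER_CUBIC))
hsv=cv2.cvtColor(im,cv2.COLOR_BGR2HSV)
print("hsv",hsv[260,382],hsv[223,396],hsv[268,312],hsv[208,262])
m=cv2.inRange(hsv,(8,90,130),(25,255,255)); m[:230]=0;m[290:]=0;m[:,:340]=0;m[:,430:]=0
for k in cv2.findContours(m,0,2)[0]:
    if cv2.contourArea(k)>30:
        b=cv2.minAreaRect(k); print(b); print([ray(c,*p,.1145).round(4) for p in cv2.boxPoints(b)])
E
```

```text
hsv [ 17 106 163] [ 11 129 154] [ 12  13 200] [173   8 134]
((382.8482360839844, 256.8588562011719), (46.08378601074219, 8.642923355102539), 22.932104110717773)
[array([0.4624, 0.1501, 0.1145]), array([0.4789, 0.1426, 0.1145]), array([0.4403, 0.055 , 0.1145]), array([0.4239, 0.0627, 0.1145])]
```

View pics/crop.png

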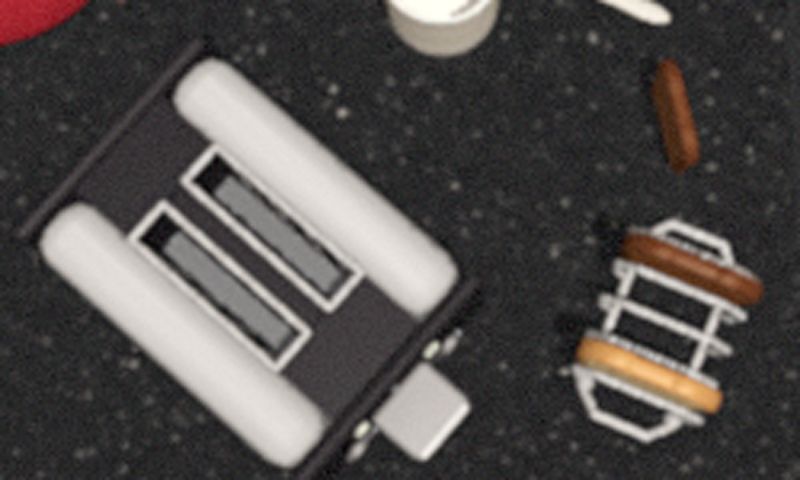

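The crop confirms it. The straw-coloured slice in the rack's lower bay is slice_pale, and the dark full-size slice in the opposite bay is the larger brown one. The short piece outside the rack is the smaller look-alike. The slot mouths and the lever paddle are clear, so I'll measure them now.

```bash
python3 - <<'E'
from h import *
c=r.read_camera("top"); P=lambda L,z:np.array([ray(c,180+(u+.5)/3.2-.5,140+(v+.5)/3.2-.5,z) for u,v in L])
A=P([(163,203),(311,333),(278,368),(131,238)],.165);B=P([(215,148),(362,272),(332,308),(183,180)],.165)
L=P([(425,360),(470,405),(424,460),(378,412)],.155)
for n,q in zip("ABL",(A,B,L)):
    print(n,q.mean(0).round(4),[np.linalg.norm(q[i]-q[i-1]).round(4) for i in range(4)])
def ax(q): d=(q[0]+q[3]-q[1]-q[2])[:2]; return np.degrees(np.arctan2(d[1],d[0]))
print(ax(A),ax(B)); d=(A.mean(0)-B.mean(0))[:2];print(np.linalg.norm(d),np.degrees(np.arctan2(d[1],d[0]))-90)
m=(A.mean(0)+B.mean(0))/2; t=np.radians((ax(A)+ax(B))/2); e=np.array([np.cos(t),np.sin(t)])
print("toaster",m, "lever predicted",m[:2]-149*e/1000)
# side view check of the pale slice
s=r.read_camera("side"); im=np.ascontiguousarray(s["img"][:,:,::-1]);
for p in [(.4624+.005,.1501-.003,.1145),(.4239+.01,.0627-.004,.1145)]+[tuple(A.mean(0))]+[tuple(L.mean(0))]:
    u=pix(s,p); print(u.round(1)); cv2.circle(im,tuple((u*8).astype(int)),12,(0,255,0),-1,shift=3)
cv2.imwrite("pics/s1.png",cv2.resize(im[100:340,190:340],None,fx=2.5,fy=2.5,interpolation=cv2.INTER_CUBIC))
E
```

```text
A [0.5089 0.3765 0.165 ] [np.float64(0.0297), np.float64(0.126), np.float64(0.0297), np.float64(0.1251)]
B [0.5456 0.3439 0.165 ] [np.float64(0.0287), np.float64(0.1238), np.float64(0.0293), np.float64(0.126)]
L [0.4301 0.2492 0.155 ] [np.float64(0.0437), np.float64(0.0399), np.float64(0.0444), np.float64(0.0414)]
48.37352939174354 49.01542943467893
0.049078901596989674 48.360935036763806
toaster [0.52722104 0.36024005 0.165     ] lever predicted [0.42887001 0.24831117]
[252.9 242.7]
[237.6 282.8]
[262.9 143.8]
[228.9 192.1]
```

View pics/s1.png

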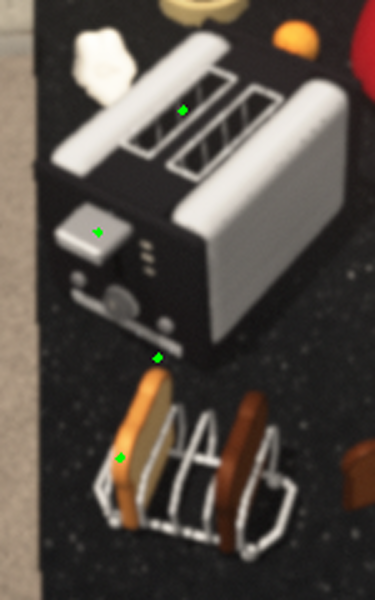

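The toaster and lever points land exactly in the side view: slot A at crop (182,110) and lever at (97,232). The slice corner marks sit about 15 crop px (6 px) too high, with the real far top corner near (157,370), so I'll cross-check the slice across the two views.

```bash
python3 - <<'E'
from h import *
c=r.read_camera("top"); P=lambda u,v,z:ray(c,180+(u+.5)/3.2-.5,140+(v+.5)/3.2-.5,z)
for n,a,b in (("pale",(580,345),(720,400)),("brown",(625,243),(760,293))):
    p,q=P(*a,.1145),P(*b,.1145); print(n,((p+q)/2).round(4),np.linalg.norm(p-q).round(4))
s=r.read_camera("side"); im=np.ascontiguousarray(s["img"][:,:,::-1]); hsv=cv2.cvtColor(im,cv2.COLOR_BGR2HSV)
for n,cam,roi in (("side",s,(235,325,225,275)),("top",c,(230,290,340,430))):
    h=cv2.cvtColor(np.ascontiguousarray(cam["img"][:,:,::-1]),cv2.COLOR_BGR2HSV)
    m=cv2.inRange(h,(8,90,100),(25,255,255)); k=np.zeros_like(m);a,b,d,e=roi;k[a:b,d:e]=m[a:b,d:e]
    ct=max(cv2.findContours(k,0,2)[0],key=cv2.contourArea)
    print(n,cv2.contourArea(ct),cv2.boundingRect(ct),cv2.approxPolyDP(ct,1.5,True)[:,0].tolist())
v=im[235:325,225:275]; cv2.imwrite("pics/z.png",np.hstack([cv2.resize(v,None,fx=6,fy=6,interpolation=2),cv2.resize(c["img"][235:285,350:420,::-1],(490,540),interpolation=2)]))
# expected corners of the pale slice model in side view for centre guess
t=np.radians(66.5);e=np.array([np.cos(t),np.sin(t)]);n=np.array([-e[1],e[0]])
for z in(.1145,.0145):
  for a in(.05,-.05):
    for b in(.0075,-.0075): print(z,a,b,pix(s,[*(np.array([.4525,.102])+a*e+b*n),z]).round(1))
E
```

```text
pale [0.453  0.1027 0.1145] 0.0976
brown [0.5213 0.0722 0.1145] 0.0945
side 703.0 (234, 247, 24, 64) [[254, 247], [250, 247], [247, 250], [235, 276], [234, 288], [240, 310], [245, 309], [243, 301], [245, 289], [257, 263], [257, 252]]
top 339.5 (361, 246, 45, 23) [[361, 253], [368, 254], [399, 268], [404, 267], [405, 263], [367, 246], [362, 246]]
0.1145 0.05 0.0075 [251.8 241.3]
0.1145 0.05 -0.0075 [259.2 242.9]
0.1145 -0.05 0.0075 [233.  283.1]
0.1145 -0.05 -0.0075 [240.9 285. ]
0.0145 0.05 0.0075 [255.2 272.2]
0.0145 0.05 -0.0075 [262.1 273.8]
0.0145 -0.05 0.0075 [238.  313.1]
0.0145 -0.05 -0.0075 [245.4 314.9]
```

View pics/z.png

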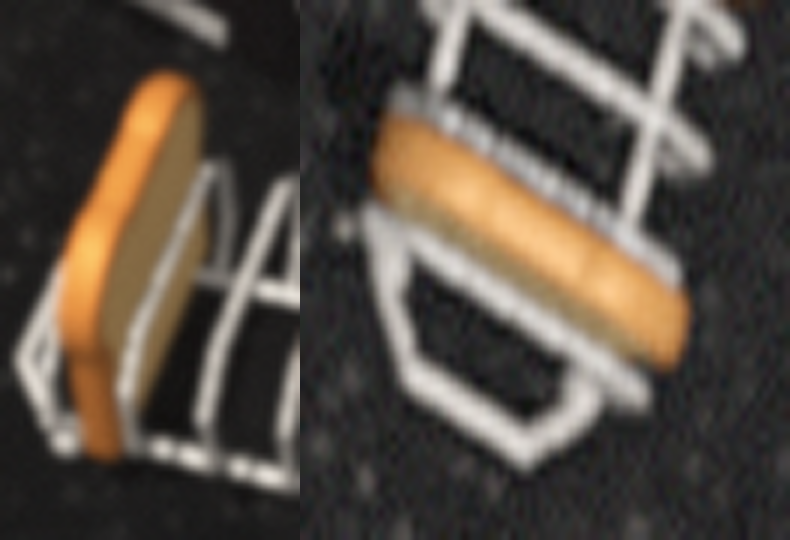

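The side crop shows rounded top corners, which explains the offset; sideways and height agree. So the pale slice centre is about (0.452, 0.1025), yaw 66°, top at 0.1145. Next I'll work out the shifts to go above it.

```bash
cat >> h.py <<'E'
def plan(p0,yaw0,wps,n):
    """print shift shares in tool axes from p0,yaw0(deg) through waypoints (x,y,z,yaw), n calls for each"""
    p=np.array(p0,float);y=yaw0
    for (w,k) in zip(wps,n):
        d=(np.array(w[:3])-p)/k; dy=(w[3]-y)/k
        for i in range(k):
            M=R.from_euler('xyz',[np.pi,0,np.radians(y)]).as_matrix()
            # tool z is down, so turn about tool z = -dyaw
            print((M.T@d/.08).round(3), "turn",round(-dy/180,3))
            p=p+d;y+=dy
E
python3 - <<'E'
from h import *
s=r.get_state();plan(s["tcp_pos"],np.degrees(s["eef_rot"][2]),[(.452,.1025,.24,66)],[6])
E
```

```text
[-0.857 -0.857  0.034] turn 0.092
[-1.066 -0.577  0.034] turn 0.092
[-1.186 -0.25   0.034] turn 0.092
[-1.208  0.099  0.034] turn 0.092
[-1.13   0.439  0.034] turn 0.092
[-0.958  0.743  0.034] turn 0.092
```

>>> {"api": "step_arm", "payload": {
  "deltas": [0.4, -0.4, -0.4, 0.02, 0.04, 0.4, -0.8, -0.8, 0.03, 0.09, 0.4, -0.86, -0.86, 0.03, 0.09, 0.4, -0.86, -0.86, 0.03, 0.09]
}}

```text
t: 0.68
tcp_pos: [0.21, 0.5177, 0.2542]
eef_rot: [-3.142, 0.001, 2.596]
contact_force: [0.5, 0.4, 0.2]
gripper_width: 0.699
finger_force: 0.0
```

>>> {"api": "step_arm", "payload": {
  "deltas": [0.4, -0.5, -0.27, 0.02, 0.04, 0.4, -0.95, -0.52, 0.03, 0.09, 0.4, -0.95, -0.52, 0.03, 0.09, 0.4, -0.95, -0.52, 0.03, 0.09]
}}

```text
t: 1.02
tcp_pos: [0.2525, 0.4446, 0.2519]
eef_rot: [3.141, 0.0, 2.316]
contact_force: [-0.6, 1.2, -0.4]
gripper_width: 0.696
finger_force: 0.0
```

```bash
python3 - <<'E'
from h import *
s=r.get_state();print(s["t"],s["tcp_pos"],s["eef_rot"],s["gripper_width"],s["q"]);plan(s["tcp_pos"],np.degrees(s["eef_rot"][2]),[(.452,.1025,.24,66)],[5])
E
```

```text
1.0167 [0.25245865 0.44460389 0.25185257] [3.14111791e+00 1.35516396e-04 2.31554131e+00] 0.6959400378314163 [-1.24158863  0.21853402  0.14572258  1.90283633 -0.03655733  1.0223656
 -0.33548687]
[-0.967 -0.213  0.03 ] turn 0.074
[-0.99   0.016  0.03 ] turn 0.074
[-0.96   0.244  0.03 ] turn 0.074
[-0.878  0.458  0.03 ] turn 0.074
[-0.748  0.649  0.03 ] turn 0.074
```

>>> {"api": "step_arm", "payload": {
  "deltas": [0.4, -0.5, -0.11, 0.02, 0.04, 0.4, -0.97, -0.21, 0.03, 0.074, 0.4, -0.97, -0.21, 0.03, 0.074, 0.4, -0.97, -0.21, 0.03, 0.074]
}}

```text
t: 1.35
tcp_pos: [0.2923, 0.3775, 0.2494]
eef_rot: [3.141, -0.0, 2.088]
contact_force: [0.1, 0.7, -0.0]
gripper_width: 0.699
finger_force: 0.0
```

>>> {"api": "step_arm", "payload": {
  "deltas": [0.4, -0.5, 0.01, 0.02, 0.04, 0.4, -0.99, 0.02, 0.03, 0.074, 0.4, -0.99, 0.02, 0.03, 0.074, 0.4, -0.99, 0.02, 0.03, 0.074]
}}

```text
t: 1.68
tcp_pos: [0.3327, 0.3098, 0.2469]
eef_rot: [3.141, -0.0, 1.856]
contact_force: [-1.1, 1.2, 0.4]
gripper_width: 0.698
finger_force: 0.0
```

>>> {"api": "step_arm", "payload": {
  "deltas": [0.4, -0.5, 0.12, 0.02, 0.04, 0.4, -0.96, 0.24, 0.03, 0.074, 0.4, -0.96, 0.24, 0.03, 0.074, 0.4, -0.96, 0.24, 0.03, 0.074]
}}

```text
t: 2.02
tcp_pos: [0.3726, 0.2419, 0.2444]
eef_rot: [3.141, -0.0, 1.624]
contact_force: [-0.2, 0.6, -0.2]
gripper_width: 0.696
finger_force: 0.0
```

```bash
python3 - <<'E'
from h import *
s=r.get_state();print(s["t"],s["tcp_pos"],s["eef_rot"],s["gripper_width"],s["q"]);plan(s["tcp_pos"],np.degrees(s["eef_rot"][2]),[(.452,.1025,.24,66)],[2])
E
```

```text
2.0167 [0.3726095  0.24186286 0.24441928] [ 3.14122677e+00 -3.27556814e-05  1.62414597e+00] 0.696375209878169 [-1.00947544  0.10371666  0.38978344  2.06580848 -0.04718403  0.97998654
 -0.54194887]
[-0.896  0.449  0.028] turn 0.075
[-0.766  0.646  0.028] turn 0.075
```

>>> {"api": "step_arm", "payload": {
  "deltas": [0.4, -0.45, 0.22, 0.02, 0.04, 0.4, -0.9, 0.45, 0.03, 0.075, 0.4, -0.9, 0.45, 0.03, 0.075, 0.4, -0.9, 0.45, 0.03, 0.075]
}}

```text
t: 2.35
tcp_pos: [0.4124, 0.172, 0.2419]
eef_rot: [3.141, 0.0, 1.389]
contact_force: [-0.2, 0.2, -0.3]
gripper_width: 0.697
finger_force: 0.0
```

>>> {"api": "step_arm", "payload": {
  "deltas": [0.4, -0.4, 0.3, 0.02, 0.04, 0.4, -0.77, 0.65, 0.03, 0.075, 0.4, -0.77, 0.65, 0.03, 0.075, 0.4, -0.77, 0.65, 0.03, 0.075, 0.4, -0.77, 0.65, 0.03, 0.075]
}}

```text
t: 2.77
tcp_pos: [0.4516, 0.1034, 0.2393]
eef_rot: [-3.141, 0.0, 1.157]
contact_force: [0.6, 0.1, 0.0]
gripper_width: 0.7
finger_force: 0.0
```

```bash
python3 - <<'E'
from h import *
s=r.get_state();print(s["t"],s["tcp_pos"],np.degrees(s["eef_rot"]),s["gripper_width"],s["q"]);plan(s["tcp_pos"],np.degrees(s["eef_rot"][2]),[(.452,.1025,.17,66),(.452,.1025,.107,66)],[1,1])
c=r.read_camera("top");d=r.read_camera("side")
cv2.imwrite("pics/a.png",np.hstack([cv2.resize(x,(400,500),interpolation=2) for x in (c["img"][190:310,330:426,::-1],d["img"][170:330,200:328,::-1])]))
E
```

```text
2.7667 [0.45158683 0.10338054 0.23933665] [-1.79980504e+02  1.24210963e-02  6.62694994e+01] 0.6998053457978323 [-0.80875928  0.15982245  0.57139229  2.0344944  -0.10419452  0.97526045
 -0.59873324]
[-0.008  0.009  0.867] turn 0.001
[ 0.    -0.     0.788] turn -0.0
```

View pics/a.png

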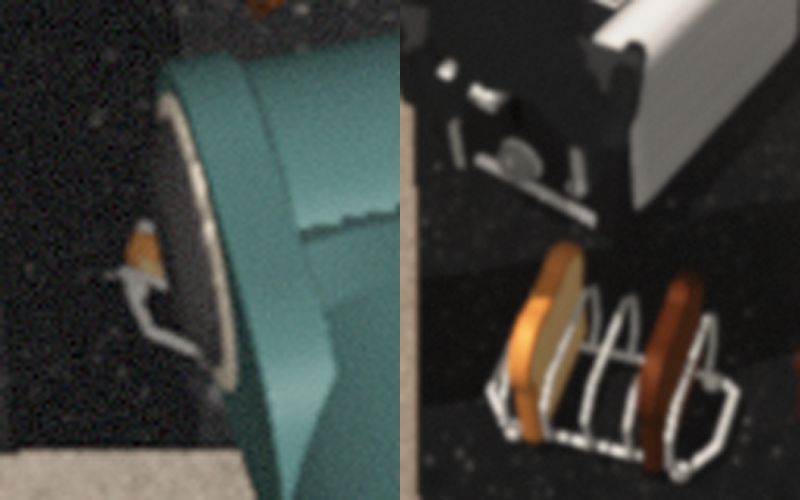

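The top view is now blocked by the arm. The side view shows the slice in its rack, undisturbed, at about (540,300), with the fingers above it. With ±22 mm of clearance I can go down.

>>> {"api": "step_arm", "payload": {
  "deltas": [0.4, 0, 0.01, 0.3, 0, 0.4, 0, 0.01, 0.6, 0, 0.4, 0, 0.01, 0.85, 0]
}}

```text
t: 3.12
tcp_pos: [0.452, 0.1025, 0.1704]
eef_rot: [-3.141, -0.0, 1.155]
contact_force: [0.5, 0.7, -0.6]
gripper_width: 0.697
finger_force: 0.0
```

>>> {"api": "step_arm", "payload": {
  "deltas": [0.4, 0, 0, 0.25, 0, 0.4, 0, 0, 0.5, 0, 0.4, 0, 0, 0.7, 0, 0.4, 0, 0, 0.8, 0]
}}

```text
t: 3.45
tcp_pos: [0.4515, 0.1021, 0.1058]
eef_rot: [-3.14, 0.001, 1.155]
contact_force: [-0.1, 0.2, -0.4]
gripper_width: 0.705
finger_force: 0.0
```

```bash
python3 - <<'E'
from h import *
s=r.get_state();print(s["t"],s["tcp_pos"],np.degrees(s["eef_rot"]),s["gripper_width"],s["contact_force"])
d=r.read_camera("side")
cv2.imwrite("pics/b.png",cv2.resize(d["img"][170:330,180:340,::-1],(560,560),interpolation=2))
E
```

```text
3.45 [0.45150713 0.10210979 0.10580084] [-1.79901353e+02  7.58878154e-02  6.61650099e+01] 0.7047149349608987 [-0.08285006  0.18526877 -0.35781578]
```

View pics/b.png

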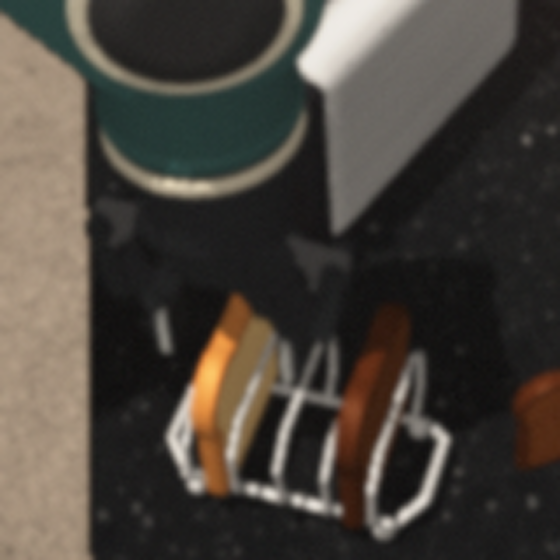

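The slice (235,310) lies between the fingers and the rack is undisturbed. Closing the gripper.

>>> {"api": "step_arm", "payload": {
  "deltas": [-0.5, 0, 0, 0, 0, -1, 0, 0, 0, 0, -1, 0, 0, 0, 0, -1, 0, 0, 0, 0, -1, 0, 0, 0, 0],
  "grip_force": 30
}}

```text
t: 3.92
tcp_pos: [0.453, 0.1013, 0.1082]
eef_rot: [3.141, -0.001, 1.152]
contact_force: [0.4, 1.1, 5.3]
gripper_width: 0.173
finger_force: 34.4
```

>>> {"api": "step_arm", "payload": {
  "deltas": [-1, 0, 0, 0, 0, -1, 0, 0, 0, 0, -1, 0, 0, 0, 0]
}}

```text
t: 4.17
tcp_pos: [0.453, 0.1012, 0.1081]
eef_rot: [3.141, -0.001, 1.152]
contact_force: [-1.2, 1.0, 7.3]
gripper_width: 0.168
finger_force: 34.9
```

>>> {"api": "step_arm", "payload": {
  "deltas": [-1, 0, 0, -0.1, 0, -1, 0, 0, -0.25, 0, -1, 0, 0, -0.4, 0, -1, 0, 0, -0.6, 0, -1, 0, 0, -0.8, 0]
}}

```text
t: 4.58
tcp_pos: [0.4524, 0.1007, 0.1726]
eef_rot: [-3.142, 0.0, 1.151]
contact_force: [-0.4, -0.6, -0.5]
gripper_width: 0.173
finger_force: 33.7
```

>>> {"api": "step_arm", "payload": {
  "deltas": [-1, 0, 0, -0.2, 0, -1, 0, 0, -0.4, 0, -1, 0, 0, -0.6, 0, -1, 0, 0, -0.8, 0, -1, 0, 0, -1, 0]
}}

```text
t: 5.0
tcp_pos: [0.4524, 0.1007, 0.2529]
eef_rot: [3.141, -0.0, 1.151]
contact_force: [0.9, 0.4, -0.6]
gripper_width: 0.17
finger_force: 33.7
```

>>> {"api": "step_arm", "payload": {
  "deltas": [-1, 0, 0, -0.2, 0, -1, 0, 0, -0.4, 0, -1, 0, 0, -0.55, 0, -1, 0, 0, -0.55, 0]
}}

```text
t: 5.33
tcp_pos: [0.4533, 0.1008, 0.2981]
eef_rot: [3.139, -0.003, 1.151]
contact_force: [0.8, 0.1, -0.4]
gripper_width: 0.172
finger_force: 33.7
```

```bash
python3 - <<'E'
from h import *
s=r.get_state();print(s["t"],s["tcp_pos"],np.degrees(s["eef_rot"]),s["gripper_width"],s["contact_force"])
d=r.read_camera("side")
cv2.imwrite("pics/c.png",cv2.resize(d["img"][70:330,140:400,::-1],(590,590),interpolation=2))
plan(s["tcp_pos"],np.degrees(s["eef_rot"][2]),[(.5089,.3765,.29,48.5)],[4])
E
```

```text
5.3333 [0.45328065 0.10084414 0.29807281] [ 1.79878667e+02 -1.54501620e-01  6.59605826e+01] 0.17169589967675053 [ 0.76107667  0.14286247 -0.43902738]
[ 0.858 -0.192  0.025] turn 0.024
[ 0.84  -0.257  0.025] turn 0.024
[ 0.818 -0.32   0.025] turn 0.024
[ 0.792 -0.381  0.025] turn 0.024
```

View pics/c.png

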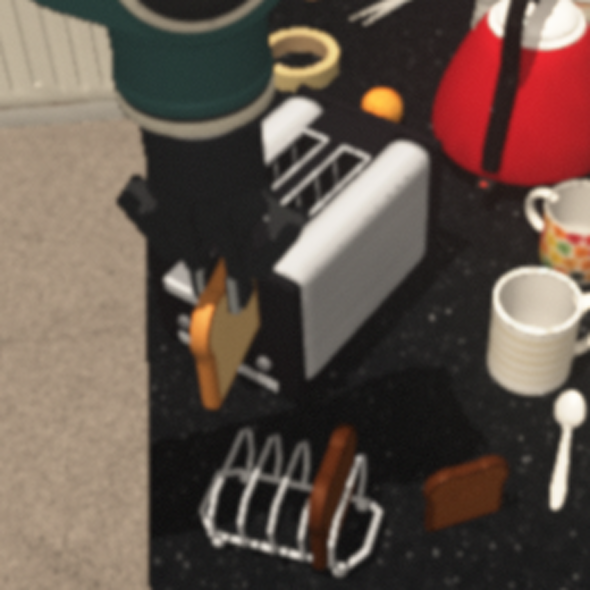

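The slice is lifted clear, hanging upright at (225,335). The rack stands in place with the brown slice at (335,495). Moving over slot A.

>>> {"api": "step_arm", "payload": {
  "deltas": [-1, 0.2, -0.05, 0.01, 0.008, -1, 0.45, -0.1, 0.02, 0.016, -1, 0.68, -0.15, 0.02, 0.024, -1, 0.86, -0.19, 0.02, 0.024, -1, 0.86, -0.19, 0.02, 0.024]
}}

```text
t: 5.8
tcp_pos: [0.4666, 0.1726, 0.2931]
eef_rot: [-3.141, 0.001, 1.08]
contact_force: [-0.1, -0.0, -1.6]
gripper_width: 0.167
finger_force: 33.7
```

>>> {"api": "step_arm", "payload": {
  "deltas": [-1, 0.22, -0.06, 0.01, 0.008, -1, 0.45, -0.13, 0.02, 0.016, -1, 0.68, -0.2, 0.02, 0.024, -1, 0.84, -0.26, 0.02, 0.024, -1, 0.84, -0.26, 0.02, 0.024]
}}

```text
t: 6.22
tcp_pos: [0.48, 0.2412, 0.2917]
eef_rot: [-3.142, 0.001, 1.005]
contact_force: [-0.2, 0.7, -0.2]
gripper_width: 0.167
finger_force: 33.7
```

>>> {"api": "step_arm", "payload": {
  "deltas": [-1, 0.22, -0.08, 0.01, 0.008, -1, 0.45, -0.16, 0.02, 0.016, -1, 0.68, -0.26, 0.02, 0.024, -1, 0.82, -0.32, 0.02, 0.024, -1, 0.82, -0.32, 0.02, 0.024]
}}

```text
t: 6.63
tcp_pos: [0.4939, 0.3098, 0.2902]
eef_rot: [3.142, 0.001, 0.929]
contact_force: [-0.2, 0.6, -0.0]
gripper_width: 0.169
finger_force: 33.7
```

```bash
python3 - <<'E'
from h import *
s=r.get_state();print(s["t"],s["tcp_pos"],np.degrees(s["eef_rot"]),s["gripper_width"],s["contact_force"],s["q"])
plan(s["tcp_pos"],np.degrees(s["eef_rot"][2]),[(.5087,.3766,.29,48.6)],[1])
E
```

```text
6.6333 [0.49393102 0.30978662 0.29019888] [1.79995274e+02 3.43405585e-02 5.32449239e+01] 0.16887815155385572 [-0.16026027  0.60030725 -0.03881302] [-1.00722605  0.33950859  0.49961327  1.69640489 -0.17529044  1.15087555
 -1.10126416]
[ 0.78  -0.352  0.002] turn 0.026
```

>>> {"api": "step_arm", "payload": {
  "deltas": [-1, 0.22, -0.09, 0, 0.008, -1, 0.45, -0.2, 0, 0.016, -1, 0.65, -0.29, 0, 0.026, -1, 0.78, -0.352, 0, 0.026, -1, 0.78, -0.352, 0, 0.026]
}}

```text
t: 7.05
tcp_pos: [0.5091, 0.3761, 0.2902]
eef_rot: [3.141, 0.001, 0.847]
contact_force: [-0.0, -0.1, -0.9]
gripper_width: 0.172
finger_force: 33.7
```

```bash
python3 - <<'E'
from h import *
s=r.get_state();print(s["t"],s["tcp_pos"],np.degrees(s["eef_rot"]),s["gripper_width"])
plan(s["tcp_pos"],np.degrees(s["eef_rot"][2]),[(.5087,.3766,.25,48.6)],[1])
d=r.read_camera("side");c=r.read_camera("top")
cv2.imwrite("pics/d.png",np.hstack([cv2.resize(d["img"][60:230,180:350,::-1],(400,400),interpolation=2),cv2.resize(c["img"][130:290,180:340,::-1],(400,400),interpolation=2)]))
E
```

```text
7.05 [0.50908373 0.3760603  0.29022912] [1.79987496e+02 3.23305277e-02 4.85435759e+01] 0.17225626718826614
[ 0.002 -0.008  0.503] turn -0.0
```

View pics/d.png

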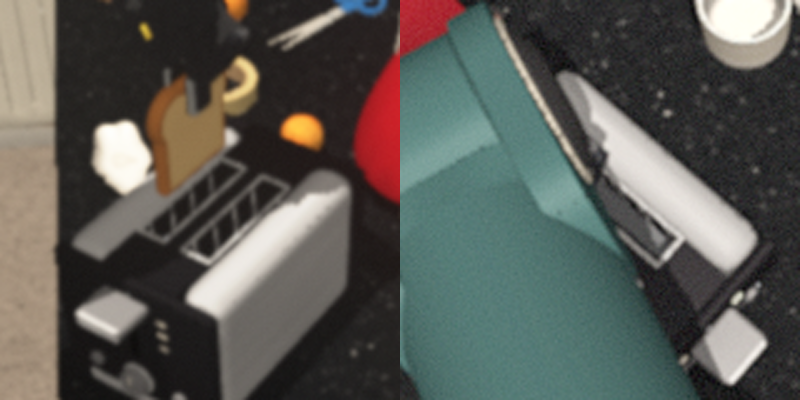

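```bash
python3 - <<'E'
from h import *
d=r.read_camera("side"); t=np.radians(48.55);e=np.array([np.cos(t),np.sin(t)]);n=np.array([-e[1],e[0]]);z=.2902-.0935
for a in(.05,-.05):
  for b in(.0075,-.0075): 
    u=pix(d,[*(np.array([.5090,.3761])+a*e+b*n),z]); print(a,b,u.round(1),((u-[180,60])*2.353).round(0))
E
```

```text
0.05 0.0075 [273.1 119.2] [219. 139.]
0.05 -0.0075 [278.8 121.5] [232. 145.]
-0.05 0.0075 [244.7 143.8] [152. 197.]
-0.05 -0.0075 [250.5 146.4] [166. 203.]
```

The side view shows the slice just above slot A at crop (190,135), within a few pixels of prediction, and lined up sideways. Now lowering it gently.

>>> {"api": "step_arm", "payload": {
  "deltas": [-1, 0, -0.008, 0.15, 0, -1, 0, -0.008, 0.3, 0, -1, 0, -0.008, 0.45, 0, -1, 0, -0.008, 0.5, 0, -1, 0, -0.008, 0.5, 0]
}}

```text
t: 7.62
tcp_pos: [0.5082, 0.3747, 0.2489]
eef_rot: [-3.141, 0.003, 0.844]
contact_force: [-0.2, 0.5, -0.4]
gripper_width: 0.171
finger_force: 33.7
```

>>> {"api": "step_arm", "payload": {
  "deltas": [-1, 0, 0, 0.1, 0, -1, 0, 0, 0.2, 0, -1, 0, 0, 0.3, 0, -1, 0, 0, 0.35, 0, -1, 0, 0, 0.35, 0]
}}

```text
t: 8.03
tcp_pos: [0.5083, 0.375, 0.2215]
eef_rot: [-3.142, 0.002, 0.844]
contact_force: [-0.0, 0.2, -1.1]
gripper_width: 0.168
finger_force: 33.7
```

>>> {"api": "step_arm", "payload": {
  "deltas": [-1, 0, 0, 0.06, 0, -1, 0, 0, 0.12, 0, -1, 0, 0, 0.18, 0, -1, 0, 0, 0.22, 0, -1, 0, 0, 0.22, 0]
}}

```text
t: 8.45
tcp_pos: [0.5084, 0.3751, 0.2043]
eef_rot: [-3.142, 0.001, 0.844]
contact_force: [0.6, 0.8, -1.1]
gripper_width: 0.167
finger_force: 33.7
```

>>> {"api": "step_arm", "payload": {
  "deltas": [-1, 0, 0, 0.02, 0, -0.5, 0, 0, 0.02, 0, -0.3, 0, 0, 0.02, 0, -0.2, 0, 0, 0.02, 0, -0.2, 0, 0, 0.02, 0]
}}

```text
t: 8.87
tcp_pos: [0.5088, 0.3753, 0.2037]
eef_rot: [3.141, -0.0, 0.844]
contact_force: [-0.7, -0.1, 0.3]
gripper_width: 0.4
finger_force: 0.0
```

>>> {"api": "step_arm", "payload": {
  "deltas": [-0.2, 0, 0, 0, 0, -0.2, 0, 0, -0.15, 0, -0.2, 0, 0, -0.35, 0, -0.2, 0, 0, -0.65, 0, -0.2, 0, 0, -1, 0]
}}

```text
t: 9.28
tcp_pos: [0.5084, 0.3749, 0.2845]
eef_rot: [3.141, 0.001, 0.844]
contact_force: [0.2, 0.9, 0.7]
gripper_width: 0.401
finger_force: 0.0
```

```bash
python3 - <<'E'
from h import *
s=r.get_state();print(s["t"],s["tcp_pos"],np.degrees(s["eef_rot"]),s["gripper_width"],s["contact_force"])
# lever paddle: aim 3 mm outward of the middle
plan(s["tcp_pos"],np.degrees(s["eef_rot"][2]),[(.428,.247,.26,48.6)],[3])
d=r.read_camera("side")
cv2.imwrite("pics/e.png",cv2.resize(d["img"][60:320,160:340,::-1],(415,600),interpolation=2))
E
```

```text
9.2833 [0.50837921 0.37491022 0.28451599] [1.79994145e+02 7.95999900e-02 4.83335066e+01] 0.40146445962698424 [0.18150875 0.87044805 0.69420662]
[-0.621  0.104  0.102] turn -0.0
[-0.621  0.103  0.102] turn -0.0
[-0.621  0.102  0.102] turn -0.0
```

View pics/e.png

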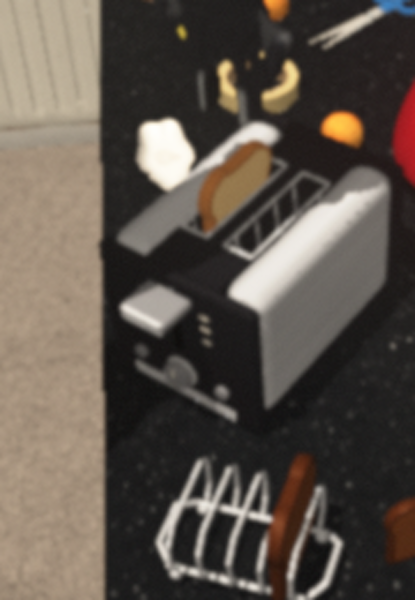

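The slice stands upright in slot A at (235,185), released, with the lever still up at (155,305). The rack is unmoved. Closing the fingers and moving over the lever.

>>> {"api": "step_arm", "payload": {
  "deltas": [-0.6, -0.25, 0.04, 0, 0, -1, -0.5, 0.08, 0.05, 0, -1, -0.75, 0.12, 0.1, 0, -1, -0.93, 0.155, 0.15, 0, -1, -0.93, 0.155, 0.15, 0]
}}

```text
t: 9.75
tcp_pos: [0.4677, 0.3091, 0.272]
eef_rot: [-3.141, 0.0, 0.842]
contact_force: [0.3, 0.1, -0.7]
gripper_width: 0.0
finger_force: 0.0
```

>>> {"api": "step_arm", "payload": {
  "deltas": [-1, -0.25, 0.04, 0, 0, -1, -0.5, 0.08, 0.05, 0, -1, -0.75, 0.12, 0.1, 0, -1, -0.93, 0.155, 0.15, 0, -1, -0.93, 0.155, 0.15, 0]
}}

```text
t: 10.17
tcp_pos: [0.4277, 0.2458, 0.2598]
eef_rot: [-3.141, 0.0, 0.842]
contact_force: [0.5, -0.0, 0.5]
gripper_width: 0.004
finger_force: 0.0
```

```bash
python3 - <<'E'
from h import *
s=r.get_state();print(s["t"],s["tcp_pos"],np.degrees(s["eef_rot"]),s["gripper_width"],s["contact_force"],s["q"])
plan(s["tcp_pos"],np.degrees(s["eef_rot"][2]),[(.429,.2482,.19,48.5)],[1])
E
```

```text
10.1667 [0.42769595 0.24577495 0.25983688] [-1.79967358e+02  3.49667542e-03  4.82433308e+01] 0.003937459294348089 [ 0.46801601 -0.00969411  0.53242299] [-1.0576299   0.19309785  0.536787    1.94450789 -0.11507067  1.03376238
 -1.198757  ]
[ 0.033 -0.008  0.873] turn -0.001
```

>>> {"api": "step_arm", "payload": {
  "deltas": [-1, 0.01, 0, 0.25, 0, -1, 0.02, 0, 0.5, 0, -1, 0.03, -0.01, 0.7, 0, -1, 0.03, -0.01, 0.82, 0, -1, 0.03, -0.01, 0.82, 0]
}}

```text
t: 10.58
tcp_pos: [0.4292, 0.2501, 0.1928]
eef_rot: [3.142, 0.002, 0.844]
contact_force: [0.4, 0.3, 0.4]
gripper_width: -0.001
finger_force: 0.0
```

>>> {"api": "step_arm", "payload": {
  "deltas": [-1, 0, 0, 0.03, 0, -1, 0, 0, 0.06, 0, -1, 0, 0, 0.09, 0, -1, 0, 0, 0.12, 0, -1, 0, 0, 0.15, 0]
}}

```text
t: 11.0
tcp_pos: [0.4295, 0.2501, 0.1821]
eef_rot: [3.142, -0.001, 0.844]
contact_force: [-1.1, -0.1, 0.7]
gripper_width: 0.004
finger_force: 0.0
```

>>> {"api": "step_arm", "payload": {
  "deltas": [-1, 0, 0, 0.015, 0, -1, 0, 0, 0.03, 0, -1, 0, 0, 0.045, 0, -1, 0, 0, 0.06, 0, -1, 0, 0, 0.075, 0]
}}

```text
t: 11.42
tcp_pos: [0.4294, 0.2499, 0.1759]
eef_rot: [3.142, -0.0, 0.844]
contact_force: [-1.8, -1.2, 5.3]
gripper_width: -0.001
finger_force: 2.7
```

>>> {"api": "step_arm", "payload": {
  "deltas": [-1, 0, 0, 0.02, 0, -1, 0, 0, 0.04, 0, -1, 0, 0, 0.06, 0, -1, 0, 0, 0.08, 0, -1, 0, 0, 0.1, 0]
}}

```text
t: 11.83
tcp_pos: [0.4295, 0.2499, 0.1679]
eef_rot: [3.141, -0.0, 0.844]
contact_force: [-1.4, 1.2, 4.1]
gripper_width: 0.003
finger_force: 2.1
```

Contact at about 5 N, as expected from the spring. I'll keep easing down.

>>> {"api": "step_arm", "payload": {
  "deltas": [-1, 0, 0, 0.02, 0, -1, 0, 0, 0.04, 0, -1, 0, 0, 0.06, 0, -1, 0, 0, 0.08, 0, -1, 0, 0, 0.1, 0]
}}

```text
t: 12.25
tcp_pos: [0.4295, 0.2499, 0.1599]
eef_rot: [3.141, -0.0, 0.844]
contact_force: [-2.6, -2.9, 12.4]
gripper_width: -0.001
finger_force: 6.0
```

>>> {"api": "step_arm", "payload": {
  "deltas": [-1, 0, 0, 0.02, 0, -1, 0, 0, 0.04, 0, -1, 0, 0, 0.06, 0, -1, 0, 0, 0.08, 0, -1, 0, 0, 0.1, 0]
}}

```text
t: 12.67
tcp_pos: [0.4295, 0.25, 0.1519]
eef_rot: [3.141, -0.0, 0.844]
contact_force: [-1.0, -0.7, 5.2]
gripper_width: -0.001
finger_force: 3.2
```

>>> {"api": "step_arm", "payload": {
  "deltas": [-1, 0, 0, 0.02, 0, -1, 0, 0, 0.04, 0, -1, 0, 0, 0.06, 0, -1, 0, 0, 0.08, 0, -1, 0, 0, 0.1, 0]
}}

```text
t: 13.08
tcp_pos: [0.4295, 0.25, 0.1439]
eef_rot: [3.141, -0.0, 0.844]
contact_force: [-0.8, -2.2, 9.0]
gripper_width: 0.002
finger_force: 4.3
```

>>> {"api": "step_arm", "payload": {
  "deltas": [-1, 0, 0, 0.015, 0, -1, 0, 0, 0.03, 0, -1, 0, 0, 0.045, 0, -1, 0, 0, 0.06, 0, -1, 0, 0, 0.06, 0]
}}

```text
t: 13.5
tcp_pos: [0.4295, 0.25, 0.139]
eef_rot: [3.141, -0.0, 0.844]
contact_force: [-1.0, -0.9, 3.4]
gripper_width: -0.001
finger_force: 1.8
```

>>> {"api": "step_arm", "payload": {
  "deltas": [-1, 0, 0, 0.015, 0, -1, 0, 0, 0.03, 0, -1, 0, 0, 0.045, 0, -1, 0, 0, 0.06, 0, -1, 0, 0, 0.06, 0]
}}

```text
t: 13.92
tcp_pos: [0.4295, 0.25, 0.1343]
eef_rot: [3.141, -0.0, 0.844]
contact_force: [-1.0, -0.1, 9.4]
gripper_width: 0.002
finger_force: 4.5
```

>>> {"api": "step_arm", "payload": {
  "deltas": [-1, 0, 0, 0.01, 0, -1, 0, 0, 0.02, 0, -1, 0, 0, 0.02, 0]
}}

```text
t: 14.17
tcp_pos: [0.4295, 0.2499, 0.1329]
eef_rot: [-3.142, -0.0, 0.844]
contact_force: [-4.1, -2.0, 14.1]
gripper_width: -0.0
finger_force: 7.0
```

```bash
python3 - <<'E'
from h import *
s=r.get_state();print(s["t"],s["tcp_pos"],s["contact_force"])
d=r.read_camera("side")
cv2.imwrite("pics/f.png",cv2.resize(d["img"][60:320,160:420,::-1],(590,590),interpolation=2))
E
```

```text
14.1667 [0.42946616 0.24991097 0.13292098] [-4.05464134 -1.95902112 14.05146598]
```

View pics/f.png

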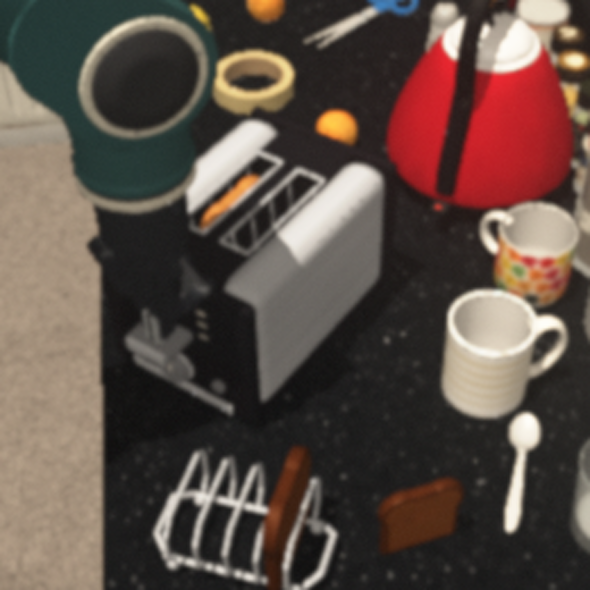

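The slice has sunk into slot A at (230,200), and the lever at (160,345) is at the bottom under the fingers. The 14 N reading is the 8 N spring plus the buffer. The rack with the brown slice and the mug are undisturbed. I'll hold briefly, then hand in.

>>> {"api": "step_arm", "payload": {
  "deltas": [-1, 0, 0, 0, 0, -1, 0, 0, 0, 0, -1, 0, 0, 0, 0, -1, 0, 0, 0, 0]
}}

```text
t: 14.55
tcp_pos: [0.4295, 0.2499, 0.133]
eef_rot: [-3.142, -0.0, 0.844]
contact_force: [-3.6, -2.4, 13.5]
gripper_width: 0.004
finger_force: 6.8
```

```bash
python3 -c "
from workcell import r
s=r.get_state();print(s['tcp_pos'],s['contact_force']);print(r.close_job())"
```

```text
[0.42947602 0.24993626 0.13300928] [-3.6049877  -2.43234772 13.51515422]
the job is handed in; nothing more can be done
None
```

The job is handed in at about 14.6 s: the pale slice is sunk in slot A, the fingers are holding the lever fully down at about 13.5 N, and the rack, brown slice and mug looked undisturbed in the last picture.

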